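# Chisels from the carrying tray to the bench rack

## Robot

A 6-joint arm with a two-finger parallel gripper is mounted at the origin on the work surface. World frame = base frame: x ahead of the robot, y to its left, z up, the work surface at z = 0. Lengths are in mm, angles in rad, forces in N, time in s.
With the tool pointing down it reaches from about 350 to 775 mm from the base axis. Payload 7.3 kg.
Tool frame: the origin (TCP) lies on the front face of the gripper's body, between the roots of the fingers; the fingertips stand 66 mm ahead of it and the grasp point (between the pads) lies 47 mm ahead of it (bot.tcp_to_grasp is the z of the grasp point in the tool frame, in mm); z points along the fingers, y is the direction in which the jaws open and shut (so a half turn about z gives the same grasp; the last joint's range is limited). The gripper opens to 92 mm and grips with 3 to 60 N. Pads are 19 mm wide; open, the fingers measure 130 mm over their backs; the gripper's body (75 mm by 190 mm) begins 47 mm behind the grasp point.
Start: joints at [1.073, 0.342, 1.524, -0, 1.275, -0.146], TCP at [180.892, 492.866, 292.241] pointing down, gripper open.
Joint ranges: [-2.53, 2.53], [-0.77, 2.02], [0.04, 2.7], [-1, 4.14], [0.28, 2.66], [-3.11, 3.11]. Speed limits (rad/s): [2.57, 2.57, 3.14, 3.14, 3.14, 3.14].

## Interface

Orientations are given as [roll, pitch, yaw] about the fixed x, y, z axes, in that order (R = Rz(yaw) Ry(pitch) Rx(roll)).
In Python, from plant import bot gives the robot as it stands.
- The arm moves only by the tool carry_out, never from a script. Its argument "deltas" is a list that holds one entry, the list of rows, each a list of 4 numbers: the shift along the tool's x, y, z in mm, then the turn about the tool's z in units of 5 degrees (1.0 is 5 degrees). A call has 1 to 20 rows; each row is the pose to reach, as a shift and turn from the pose commanded when the call began, along the tool's axes at that moment; what a row does not reach only later rows make up. A row lasts 1/10 s, in which the tool goes at most 50 mm and 8.59 degrees, less where a joint would pass 70% of its speed; a pose out of reach is approached as far as the arm can. A call with a gripper value outside its range is refused whole. "fingers" is the finger opening in mm, from 0 to 91.8, set as the call begins (left out, the last holds). The fingers move at their own pace and stop on an object; the grip force is fixed at half the most. Time passes only in rows, so rows that repeat a pose let the fingers close. It gives the time, the measured TCP pose, the force and the opening at its end, in the units of the state.
- bot.get_obs(): the state, without advancing time (a new reading comes with each control period).
- bot.capture(name): name is "scene" or "top"; returns (picture, depth): 384x512x3 uint8, blue, green, red; 384x512 float32, mm along the optical axis (not along the pixel's ray), 0 where there is no reading.
- bot.camera_model(name): a dict with "K" (3x3 intrinsics, pixels), "distortion" ([k1, k2, p1, p2, k3] as OpenCV has them; the pictures are not rectified), "camera_from_world" (4x4, takes a point from world to camera coordinates). Camera axes: x right, y down, z forward; pixel columns grow to the right and rows downward; lengths in mm; the calibration is good to about 2 mm. A picture is of the moment at which its call begins. camera_model takes no time and is no camera call.
- bot.close_job(): hands the job in, once; it reports no verdict.
The state is a dict: "time": time; "joint_positions": joint angles; "dq": joint speeds; "tau": joint torques, N m; "tool_pos": TCP position; "tcp_rot": TCP orientation; "contact_force": force on the tool from outside, world axes, zero at the start; "moment": the same for the moment, N m; "grip_width": finger opening in mm.
Only numpy, scipy, OpenCV 4.12 (cv2) and the standard library are available. Lean on these libraries where they do the work, as an engineer would, in place of code of your own. Each camera call takes 0.05 s, during which the arm holds its last target. There are 200 camera calls.

## Task

First lift the retaining bar out of the two open brackets of the brown carrying tray and lay it in both notches of the blue rest. Then move the three chisels one by one to the dark bench rack, each into the cradle of its own handle colour: handle in the near saddle, blade in the far one, lying straight and centred on the base plate lengthwise. Leave the chisels in the tray until the bar lies in its rest, do not disturb the bar there, and leave the jar and the tape measure alone.

Things in the scene. Friction and masses are not known exactly. Their poses are not given: they have to be found in the camera images.
- chisel_red: Loose chisel, red handle, 206 mm long, lying on two saddles of the brown tray in a row of three, 62 mm apart. Origin: handle's underside at the centre of mass: grip there across y, 12 mm up; 20 mm free air below. x to the blade tip, z up. Handle 24 x 24 mm, x -75 to +20 (cap to -81); collar to +28; blade 14 wide, 5 thick, to +125, centred 12 mm up.
- chisel_yellow: Loose chisel, yellow handle, 206 mm long, lying on two saddles of the brown tray in a row of three, 62 mm apart. Origin: handle's underside at the centre of mass: grip there across y, 12 mm up; 20 mm free air below. x to the blade tip, z up. Handle 24 x 24 mm, x -75 to +20 (cap to -81); collar to +28; blade 14 wide, 5 thick, to +125, centred 12 mm up.
- chisel_green: Loose chisel, green handle, 206 mm long, lying on two saddles of the brown tray in a row of three, 62 mm apart. Origin: handle's underside at the centre of mass: grip there across y, 12 mm up; 20 mm free air below. x to the blade tip, z up. Handle 24 x 24 mm, x -75 to +20 (cap to -81); collar to +28; blade 14 wide, 5 thick, to +125, centred 12 mm up.
- cradle_red: Fixed red base plate with wooden saddles, a cradle on the dark rack; three side by side, 62 mm apart, in any order. Plate 240 x 58 mm, x -95 to +145. Origin: its underside; the seated chisel's origin is 30 mm above it, axes alike. Open saddles, 14 mm long: handle at x -50, seat 30 mm up, 40 wide, cheeks to 44; blade at x +75, seat 39.5 up, 32 wide, cheeks to 51.5. z up.
- cradle_yellow: Fixed yellow base plate with wooden saddles, a cradle on the dark rack; three side by side, 62 mm apart, in any order. Plate 240 x 58 mm, x -95 to +145. Origin: its underside; the seated chisel's origin is 30 mm above it, axes alike. Open saddles, 14 mm long: handle at x -50, seat 30 mm up, 40 wide, cheeks to 44; blade at x +75, seat 39.5 up, 32 wide, cheeks to 51.5. z up.
- cradle_green: Fixed green base plate with wooden saddles, a cradle on the dark rack; three side by side, 62 mm apart, in any order. Plate 240 x 58 mm, x -95 to +145. Origin: its underside; the seated chisel's origin is 30 mm above it, axes alike. Open saddles, 14 mm long: handle at x -50, seat 30 mm up, 40 wide, cheeks to 44; blade at x +75, seat 39.5 up, 32 wide, cheeks to 51.5. z up.
- bar: Loose aluminium bar over the chisels, 14 (x) x 250 (y) x 12 mm; black grip block on its middle, 16 (x) x 50 (y) mm, from 12 to 40 mm up: grip it across x, 28 mm up. Origin: middle of the underside, z up. Lies in two open-topped brackets at y +-113, 24 mm wide, cheeks 16 mm high; 7 mm above the blades, 48 mm ahead of the chisels' origins.
- bar_rest: Fixed blue rest between tray and rack, base 52 (x) x 260 (y) x 8 mm, y roughly along the robot's x. Two open wooden notches at y +-100: seat 30 mm up, 32 mm wide, cheeks to 44 mm. Origin: centre of the underside, z up. The bar lies along y, either way round, its origin 30 mm above this one.
- jar: Amber jar of screws with a black cap, 68 mm in diameter, 85 mm high, beyond the work. A bystander: leave it alone. Origin: centre of its underside.
- tape_measure: Orange and black tape measure, 62 x 34 x 60 mm high, standing beyond the work. A bystander: leave it alone. Origin: centre of its underside.
Not all that is in view belongs to the job. Of the things like the chisel_red, leave any that is pink; of the rest the smaller one is meant. Of the things that look like the chisel_green, the smaller one is meant.

How it is judged (in metres and radians):
On the way:
1. the retaining bar lies in its blue rest (x of bar in the frame of bar_rest between -0.012 and 0.012 m and y of bar in the frame of bar_rest between -0.025 and 0.025 m and z of bar in the frame of bar_rest between 0.025 and 0.035 m and angle between the y axis of bar and the y axis of bar_rest, either way round below 0.15 rad and angle between bar's own z axis and vertical below 0.12 rad), for 0.2 s.
At the end, for the whole second after the job is handed in: The bar lies in both notches of its rest (within 12 mm across, 25 mm along, 5 mm in height, 0.15 rad) and each chisel lies in both saddles of the cradle of its own colour (within 12 mm across, 20 mm along, 5 mm in height, 0.17 rad, handle in the near saddle), all at rest (all of step 1 and x of chisel_red in the frame of cradle_red between -0.02 and 0.02 m and y of chisel_red in the frame of cradle_red between -0.012 and 0.012 m and z of chisel_red in the frame of cradle_red between 0.025 and 0.035 m and angle between the x axis of chisel_red and the x axis of cradle_red, either way round below 0.17 rad and angle between each of chisel_red, chisel_yellow, chisel_green's own z axis and vertical below 0.14 rad and x of chisel_yellow in the frame of cradle_yellow between -0.02 and 0.02 m and y of chisel_yellow in the frame of cradle_yellow between -0.012 and 0.012 m and z of chisel_yellow in the frame of cradle_yellow between 0.025 and 0.035 m and angle between the x axis of chisel_yellow and the x axis of cradle_yellow, either way round below 0.17 rad and x of chisel_green in the frame of cradle_green between -0.02 and 0.02 m and y of chisel_green in the frame of cradle_green between -0.012 and 0.012 m and z of chisel_green in the frame of cradle_green between 0.025 and 0.035 m and angle between the x axis of chisel_green and the x axis of cradle_green, either way round below 0.17 rad and linear speed of each of bar, chisel_red, chisel_yellow, chisel_green below 0.02 m/s); the robot touches nothing.
It fails at once if a chisel is moved more than 30 mm while the bar is not lying in its rest (not (x of bar in the frame of bar_rest between -0.012 and 0.012 m and y of bar in the frame of bar_rest between -0.025 and 0.025 m and z of bar in the frame of bar_rest between 0.025 and 0.035 m and angle between the y axis of bar and the y axis of bar_rest, either way round below 0.15 rad and angle between bar's own z axis and vertical below 0.12 rad) and distance of any of chisel_red, chisel_yellow, chisel_green from where it was at the start of the episode above 0.03 m).
It fails at once if the jar or the tape measure is moved more than 20 mm (distance of any of jar, tape_measure from where it was at the start of the episode above 0.02 m).
It also fails if it takes over 120 s, if anything falls off the work surface, if the arm or the gripper's body presses on something with over 40 N, if the wrist force passes 120 N, or if a joint passes its speed limit or range.

## Working session

There is one attempt and no reset: what is moved stays moved. The work goes in short steps, Python scripts to look and compute and a tool call to move; the robot and the scene stay as the last step left them, time stands still between calls to the robot, and variables do not carry over. Pictures are saved under pics/ and viewed, about 12 in all and at most 16, crops included, and the job is handed in when it is done.

Besides the shell and the picture viewer there is one more tool, called after "Emit:" as name(argument=value, ...) on one line, values as JSON. carry_out: Moves the arm, as the interface text tells. Its arguments: {"type":"object","properties":{"deltas":{"type":"array","items":{"type":"array","items":{"type":"array","items":{"type":"number"}}}},"fingers":{"type":"number"}},"required":["deltas"]}

```bash
ls; mkdir -p pics; python3 - <<'E'
from plant import bot
import cv2,numpy as np
for n in("scene","top"):
    p,d=bot.capture(n);cv2.imwrite(f"pics/{n}0.png",p);np.save(f"{n}_d0.npy",d);cv2.imwrite(f"pics/{n}0b.png",cv2.resize(p,(800,600),interpolation=cv2.INTER_CUBIC))
    m=bot.camera_model(n);print(n,m["K"],m["distortion"],np.round(m["camera_from_world"],3))
print(bot.get_obs(),bot.tcp_to_grasp)
E
```

```text
pics
scene [[363.56653528   0.         257.41522422]
 [  0.         363.56653528 193.23047434]
 [  0.           0.           1.        ]] [-0.03903756  0.          0.          0.          0.        ] [[ 5.57000e-01  8.30000e-01 -2.00000e-02 -2.55303e+02]
 [ 5.04000e-01 -3.57000e-01 -7.87000e-01 -1.85645e+02]
 [-6.60000e-01  4.28000e-01 -6.17000e-01  1.37878e+03]
 [ 0.00000e+00  0.00000e+00  0.00000e+00  1.00000e+00]]
top [[385.88348587   0.         257.51764443]
 [  0.         385.88348587 192.69308372]
 [  0.           0.           1.        ]] [0.01853033 0.         0.         0.         0.        ] [[-2.100000e-02 -1.000000e+00 -1.200000e-02 -1.429800e+01]
 [-9.960000e-01  2.200000e-02 -8.700000e-02  4.707850e+02]
 [ 8.800000e-02  1.000000e-02 -9.960000e-01  1.335551e+03]
 [ 0.000000e+00  0.000000e+00  0.000000e+00  1.000000e+00]]
{'time': 0.1, 'joint_positions': array([ 1.07300489e+00,  3.42630689e-01,  1.52493691e+00,  6.33538833e-07,
        1.27537838e+00, -1.46023804e-01]), 'dq': array([ 2.99246707e-04, -1.93008952e-03, -3.46967677e-03, -2.43263275e-03,
       -1.64533256e-03,  2.82937422e-06]), 'tau': array([ 2.10030979e-03, -4.32003236e+01, -2.44696176e+01,  7.18348590e-02,
        5.26119838e-02, -7.01456702e-05]), 'tool_pos': array([180.75019286, 492.6098012 , 291.62061714]), 'tcp_rot': array([-3.14025382e+00, -1.97515307e-04,  2.78982470e+00]), 'contact_force': array([-0.24308069,  0.0264799 ,  0.2958494 ]), 'moment': array([ 0.02693605, -0.01044196, -0.0217133 ]), 'grip_width': 91.82360302006326} 46.699999999999996
```

View pics/scene0b.png

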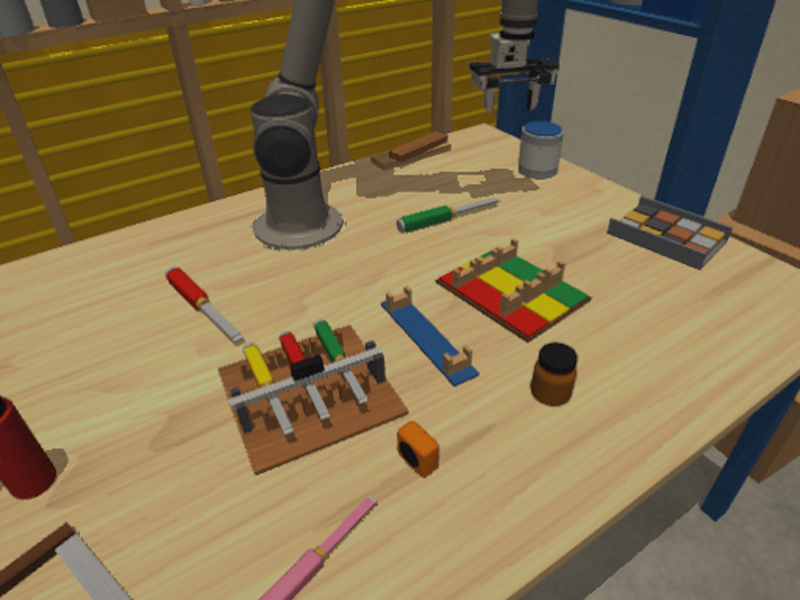

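View pics/top0b.png

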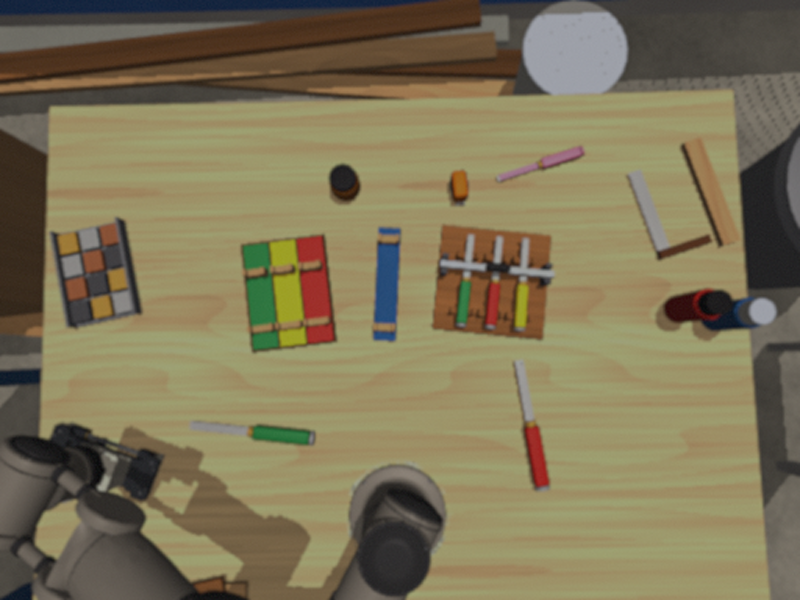

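The top view shows the tray at (493,283), the rest at (387,284) and the rack at (289,293), with the jar at (344,182) and the tape at (459,186).
- **Red-like chisels:** tray (493,290), large loose one (533,425) and pink (540,163). The tray one fits, as it is the smaller and not pink.
- **Green-like chisels:** tray (464,290) and large loose one (255,433). The tray one fits, as it is the smaller.

I'll confirm both in an enlarged crop.

```bash
python3 - <<'E'
import cv2
p=cv2.imread("pics/top0.png")
cv2.imwrite("pics/c1.png",cv2.resize(p[140:222,272:360],None,fx=7,fy=7,interpolation=cv2.INTER_CUBIC))
cv2.imwrite("pics/c2.png",cv2.resize(p[140:230,150:264],None,fx=6.5,fy=6.5,interpolation=cv2.INTER_CUBIC))
E
```

```text
(no output)
```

View pics/c1.png

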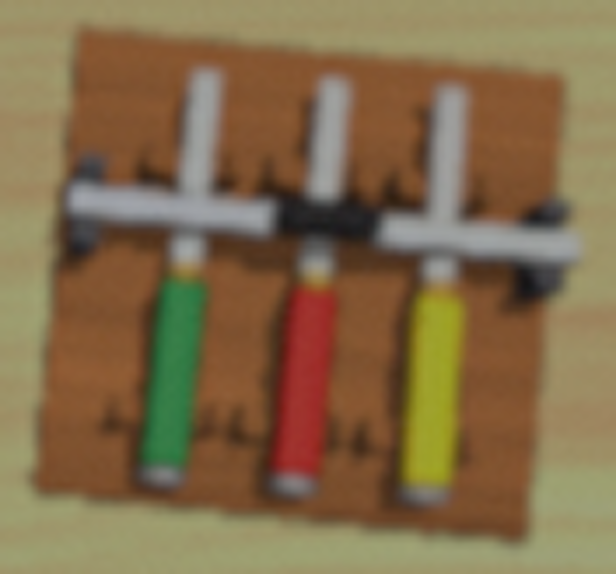

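View pics/c2.png

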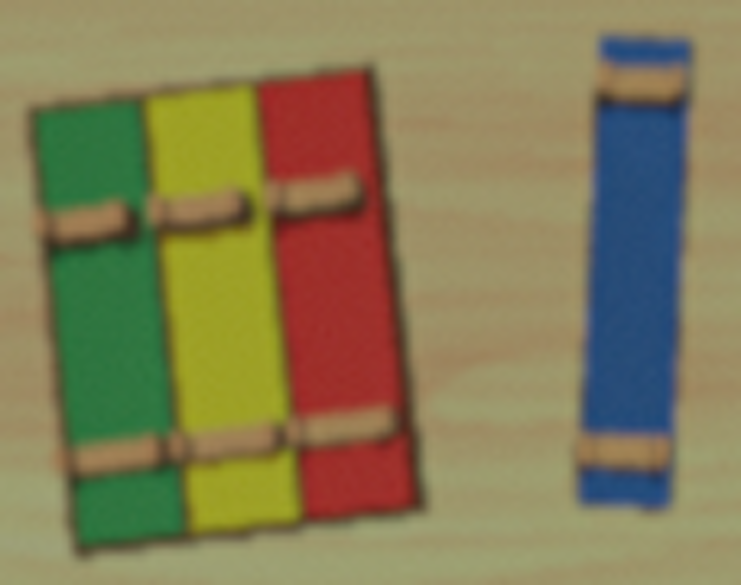

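The crop confirms three slim chisels in the tray: green (180,375), red (305,385) and yellow (432,390). The bar runs (68,198)–(580,246) with its block at (328,218). In the second crop the rack order is green, yellow, red from left to right, and the rest spans (645,38)–(625,506).

```bash
cat > h.py <<'E'
import cv2,numpy as np
from plant import bot
M={n:bot.camera_model(n) for n in("scene","top")}
def world(name,px,z=None,depth=None):
    m=M[name];T=np.array(m["camera_from_world"]);K=np.array(m["K"])
    n=cv2.undistortPoints(np.array(px,float).reshape(-1,1,2),K,np.array(m["distortion"],float))[:,0]
    R,t=T[:3,:3],T[:3,3];c=-R.T@t
    r=np.c_[n,np.ones(len(n))]@R
    if depth is None: s=(z-c[2])/r[:,2]
    else: s=np.asarray(depth)
    return c+r*s[:,None]
def pix(name,P):
    m=M[name];T=np.array(m["camera_from_world"])
    return cv2.projectPoints(np.array(P,float).reshape(-1,1,3),cv2.Rodrigues(T[:3,:3])[0],T[:3,3],np.array(m["K"]),np.array(m["distortion"],float))[0][:,0]
def cloud(name,d):
    v,u=np.nonzero(d>0);return np.c_[u,v],world(name,np.c_[u,v],depth=d[v,u])
E
cat > a.py <<'E'
from h import *
d=np.load("top_d0.npy")
f1=lambda u,v:(272+(u+.5)/7-.5,140+(v+.5)/7-.5)
f2=lambda u,v:(150+(u+.5)/6.5-.5,140+(v+.5)/6.5-.5)
def dz(p):
    i,j=int(round(p[0])),int(round(p[1]));q=[(x,y) for x in(i-1,i,i+1) for y in(j-1,j,j+1)]
    return np.round(np.sort(world("top",q,depth=[d[y,x] for x,y in q])[:,2])[[0,4,8]],1)
for n,p in dict(barL=f1(130,205),barR=f1(480,238),block=f1(328,218),gh=f1(177,360),rh=f1(305,370),yh=f1(433,370),gb=f1(203,110),rb=f1(332,115),yb=f1(450,120),tray=f1(370,420),table=f1(20,300),rest=f2(640,250),red=f2(340,300),yel=f2(220,320),grn=f2(110,340)).items(): print(n,dz(p))
E
python3 a.py
```

```text
barL [61.1 63.7 67.2]
barR [61.4 64.8 70.6]
block [88.7 91.5 96.5]
gh [52.1 57.  60.6]
rh [51.4 53.2 59.8]
yh [53.  55.2 58.7]
gb [39.3 44.8 49. ]
rb [41.3 44.5 48.3]
yb [40.6 45.1 46.3]
tray [ 5.7 26.5 44.9]
table [-1.5000e+00  5.0000e-01  1.3714e+03]
rest [ 4.7  9.2 14.8]
red [ 7.7 11.3 17.2]
yel [ 6.4 12.1 16.1]
grn [13.5 14.8 18.5]
```

```bash
cat > b.py <<'E'
from a import *
print('---')
def region(name,quad,ff):
    m=np.zeros(d.shape,np.uint8);cv2.fillPoly(m,[np.round([ff(*q) for q in quad]).astype(int)],1)
    v,u=np.nonzero((m>0)&(d>0));z=world("top",np.c_[u,v],depth=d[v,u])[:,2];print(name,len(z),round(np.median(z),2),round(z.std(),1))
region("red",[(290,240),(370,230),(385,390),(310,400)],f2)
region("yel",[(175,250),(255,240),(275,400),(200,410)],f2)
region("grn",[(65,270),(145,260),(160,410),(85,420)],f2)
region("rest",[(615,130),(670,130),(655,420),(600,420)],f2)
region("table",[(450,50),(550,50),(540,500),(460,500)],f2)
region("tray",[(80,40),(180,40),(180,120),(80,120)],f1)
region("tray2",[(220,310),(265,310),(250,400),(220,400)],f1)
W=lambda pts,ff,z:world("top",[ff(*p) for p in pts],z)
def seg(n,A,B):
    v=B-A;print(n,"A",A[:2].round(1),"B",B[:2].round(1),"len",np.hypot(*v[:2]).round(1),"mid",((A+B)/2)[:2].round(1),"yaw",np.arctan2(v[1],v[0]).round(4))
A,B=W([(68,198),(580,246)],f1,64);seg("bar",A,B)
A,B=W([(275,217),(380,222)],f1,92);seg("block",A,B)
for n,c,t in(("green",(162,486),(208,68)),("red",(292,496),(335,76)),("yellow",(426,504),(453,84))):
    C=W([c],f1,44)[0];T=W([t],f1,42)[0];seg(n,C,T)
    u=(T-C)[:2]/np.hypot(*(T-C)[:2]);print("  origin",(C[:2]+81*u).round(1),(T[:2]-125*u).round(1))
zp=12
for n,q in dict(green=[(36,112),(142,98),(186,533),(78,548)],yellow=[(146,98),(258,86),(300,520),(188,533)],red=[(260,84),(372,70),(418,506),(304,518)]).items():
    P=W(q,f2,zp);far=(P[0]+P[1])/2;near=(P[2]+P[3])/2;seg("cr "+n,near,far)
    u=(far-near)[:2];u/=np.hypot(*u);print("  origin",(((far+near)/2)[:2]-25*u).round(1),"w",np.hypot(*(P[0]-P[1])[:2]).round(1),np.hypot(*(P[3]-P[2])[:2]).round(1))
P=W([(600,36),(692,40),(670,508),(578,503)],f2,8);seg("rest",(P[2]+P[3])/2,(P[0]+P[1])/2)
for n,q in dict(g=((38,228),(132,220),(62,462),(165,449)),y=((150,215),(248,205),(170,447),(282,437)),r=((270,198),(360,188),(290,436),(398,422))).items():
    F=W(q[:2],f2,51.5);N=W(q[2:],f2,44);print(n,"sad far",F.mean(0)[:2].round(1),"near",N.mean(0)[:2].round(1))
E
python3 b.py | sed -n '/---/,$p'
```

```text
---
red 340 13.43 2.9
yel 358 13.16 2.9
grn 302 13.35 2.9
rest 425 8.49 2.7
table 1048 0.43 3.0
tray 195 10.78 2.9
tray2 84 11.36 4.6
bar A [ 550.  -107.7] B [ 520.7 -355.6] len 249.6 mid [ 535.3 -231.7] yaw -1.6882
block A [ 534.3 -204.6] B [ 530.8 -254.4] len 50.0 mid [ 532.5 -229.5] yaw -1.6418
green A [ 409.3 -151.2] B [ 617.1 -180.3] len 209.8 mid [ 513.2 -165.7] yaw -0.1392
  origin [ 489.5 -162.4] [ 493.3 -162.9]
red A [ 403.  -214.7] B [ 611.5 -243.2] len 210.4 mid [ 507.3 -228.9] yaw -0.1361
  origin [ 483.3 -225.6] [ 487.7 -226.3]
yellow A [ 397.7 -280. ] B [ 606.1 -301.5] len 209.5 mid [ 501.9 -290.8] yaw -0.1031
  origin [ 478.3 -288.3] [ 481.8 -288.7]
cr green A [371.8 286.2] B [611.  309.6] len 240.3 mid [491.4 297.9] yaw 0.0976
  origin [466.5 295.5] w 58.6 58.9
cr yellow A [378.1 225.5] B [616.8 247.4] len 239.8 mid [497.4 236.5] yaw 0.0916
  origin [472.6 234.2] w 61.9 61.0
cr red A [384.5 162.1] B [623.8 184.7] len 240.3 mid [504.2 173.4] yaw 0.0942
  origin [479.3 171. ] w 62.0 62.1
rest A [385.1  19.7] B [642.2   2.9] len 257.7 mid [513.7  11.3] yaw -0.0653
g sad far [539.5 301.6] near [416.5 288.4]
y sad far [545.6 241. ] near [422.3 228.7]
r sad far [553.4 179.2] near [427.9 166. ]
```

```bash
cat > go.py <<'E'
import sys,numpy as np
from plant import bot
o=bot.get_obs();p=o["tool_pos"];r=o["tcp_rot"];y=r[2]
print("t",round(o["time"],2),"pos",p.round(1),"rpy",np.round(r,4),"F",o["contact_force"].round(1),"w",round(o["grip_width"],1))
for a in sys.argv[1:]:   # x,y,z,yaw of the TCP
    t=np.array(eval(a),float);d=t[:3]-p;dy=(t[3]-y+np.pi)%(2*np.pi)-np.pi
    print(a,"->",np.round([d[0]*np.cos(y)+d[1]*np.sin(y),d[0]*np.sin(y)-d[1]*np.cos(y),-d[2],-np.degrees(dy)/5],2))
E
python3 go.py 450,150,292,2.0 534,-231,200,1.453
```

```text
t 0.1 pos [180.8 492.6 291.6] rpy [-3.1403e+00 -2.0000e-04  2.7898e+00] F [-0.2  0.   0.3] w 91.8
450,150,292,2.0 -> [-370.81 -228.86   -0.38    9.05]
534,-231,200,1.453 -> [-580.94 -557.58   91.62   15.32]
```

Emit:
carry_out(deltas=[[[-370.8,-228.9,0,9],[-370.8,-228.9,0,9],[-370.8,-228.9,0,9],[-370.8,-228.9,0,9],[-370.8,-228.9,0,9],[-370.8,-228.9,0,9],[-370.8,-228.9,0,9],[-370.8,-228.9,0,9],[-580.9,-557.6,91.6,15.3],[-580.9,-557.6,91.6,15.3],[-580.9,-557.6,91.6,15.3],[-580.9,-557.6,91.6,15.3],[-580.9,-557.6,91.6,15.3],[-580.9,-557.6,91.6,15.3],[-580.9,-557.6,91.6,15.3],[-580.9,-557.6,91.6,15.3],[-580.9,-557.6,91.6,15.3],[-580.9,-557.6,91.6,15.3],[-580.9,-557.6,91.6,15.3],[-580.9,-557.6,91.6,15.3]]], fingers=60)

```text
time: 2.1
tool_pos: [533.8, -229.7, 200.6]
tcp_rot: [-3.141, -0.001, 1.455]
contact_force: [-0.4, 0.7, -0.2]
grip_width: 60.4
```

```bash
python3 go.py 534,-231,160,1.453 534,-231,127,1.453; python3 - <<'E'
from h import *
p,_=bot.capture("scene")
pts=pix("scene",[[534,-231,92],[485.5,-226,55],[491.4,-162.7,55],[480,-288.5,55],[513.7,11.3,8],[466.5,295.5,12],[472.6,234.2,12],[479.3,171,12]])
k=3.2;c0,r0=130,130
q=cv2.resize(p[r0:r0+180,c0:c0+250],None,fx=k,fy=k,interpolation=cv2.INTER_CUBIC)
for u,v in pts:cv2.drawMarker(q,(int((u-c0+.5)*k),int((v-r0+.5)*k)),(255,0,255),0,14,1)
cv2.imwrite("pics/s1.png",q)
E
```

```text
t 2.1 pos [ 533.8 -229.7  200.6] rpy [-3.1409e+00 -7.0000e-04  1.4554e+00] F [-0.4  0.7 -0.2] w 60.4
534,-231,160,1.453 -> [-1.290e+00  3.200e-01  4.057e+01  3.000e-02]
534,-231,127,1.453 -> [-1.290e+00  3.200e-01  7.357e+01  3.000e-02]
```

View pics/s1.png

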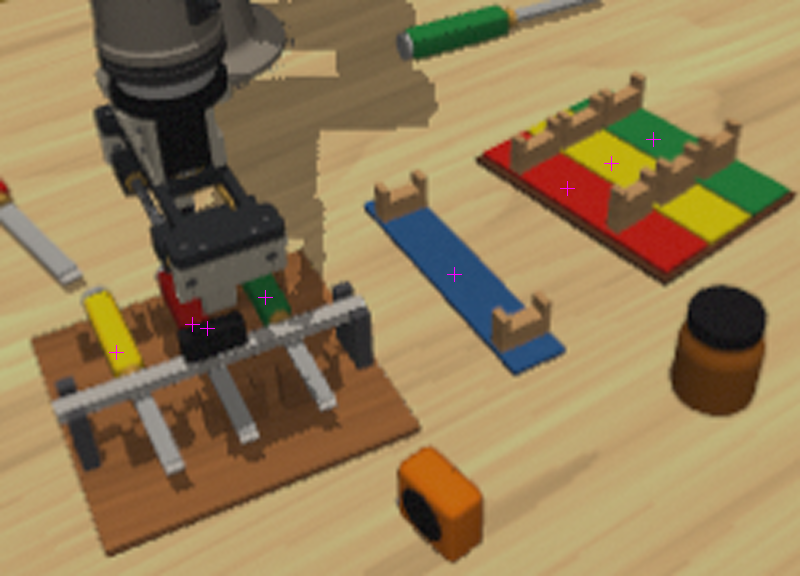

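The scene view puts the block top at about (212,325), against a prediction of (207,328), so the two cameras agree within a few mm. The fingers are above the block, so I'll descend and grip.

Emit:
carry_out(deltas=[[[-1.3,0,20,0],[-1.3,0,40,0],[-1.3,0,50,0],[-1.3,0,60,0],[-1.3,0,67,0],[-1.3,0,73,0],[-1.3,0,73,0],[-1.3,0,73,0]]])

```text
time: 2.95
tool_pos: [534.1, -232.2, 127.9]
tcp_rot: [3.141, 0.0, 1.455]
contact_force: [0.4, -0.9, -0.4]
grip_width: 60.3
```

Emit:
carry_out(deltas=[[[0,0,0,0],[0,0,0,0],[0,0,0,0],[0,0,0,0],[0,0,0,0],[0,0,0,0],[0,0,0,0],[0,0,0,0]]], fingers=0)

```text
time: 3.75
tool_pos: [533.9, -232.0, 127.6]
tcp_rot: [-3.142, -0.0, 1.455]
contact_force: [-0.2, -0.7, 0.6]
grip_width: 15.9
```

Emit:
carry_out(deltas=[[[0,0,-5,0],[0,0,-10,0],[0,0,-15,0],[0,0,-25,0],[0,0,-35,0],[0,0,-50,0],[0,0,-65,0],[0,0,-80,0],[0,0,-80,0],[0,0,-80,0]]])

```text
time: 4.75
tool_pos: [533.9, -232.0, 207.9]
tcp_rot: [3.141, 0.0, 1.455]
contact_force: [-0.8, -0.9, -1.3]
grip_width: 15.5
```

```bash
python3 go.py 513.7,11.3,205,-0.065; python3 - <<'E'
from h import *
p,_=bot.capture("scene")
k=3.2;c0,r0=130,130
q=cv2.resize(p[r0:r0+180,c0:c0+250],None,fx=k,fy=k,interpolation=cv2.INTER_CUBIC)
def draw(P,col):
    w=((pix("scene",P)-[c0,r0]+.5)*k).astype(int)
    cv2.polylines(q,[w],True,col,1)
def box(c,yaw,xs,ys,z):
    R=np.array([[np.cos(yaw),-np.sin(yaw)],[np.sin(yaw),np.cos(yaw)]])
    return [list(np.array(c)+R@[x,y])+[z] for x,y in((xs[0],ys[0]),(xs[1],ys[0]),(xs[1],ys[1]),(xs[0],ys[1]))]
draw(box((513.7,11.3),-0.065,(-130,130),(-26,26),8),(255,0,255))
for o in((466.5,295.5),(472.6,234.2),(479.3,171)): draw(box(o,.094,(-95,145),(-29,29),12),(255,255,255))
for o in((491.4,-162.7),(485.5,-226),(480,-288.5)): draw(box(o,-.118,(-81,125),(-12,12),42),(255,255,0))
cv2.imwrite("pics/s2.png",q)
E
```

```text
t 4.75 pos [ 533.9 -232.   207.9] rpy [3.1408e+00 2.0000e-04 1.4546e+00] F [-0.8 -0.9 -1.3] w 15.5
513.7,11.3,205,-0.065 -> [239.33 -48.3    2.94  17.41]
```

View pics/s2.png

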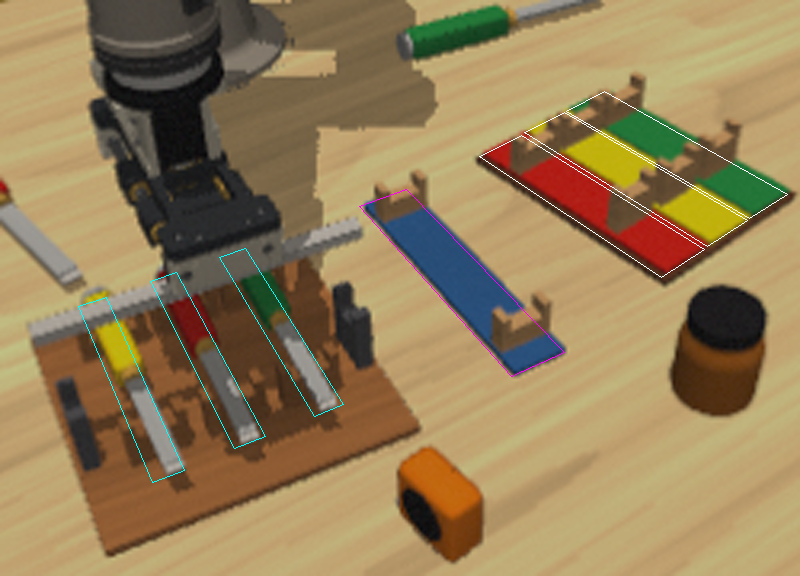

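The overlays fit within about 3 px, both for the rest and cradle outlines and for the chisels. The bar is up and level, so I'll carry it over the rest.

Emit:
carry_out(deltas=[[[8,-2,0,0.6],[24,-5,0,1.8],[42,-8,0,3.1],[60,-12,0,4.4],[80,-16,0,5.8],[100,-20,0,7.2],[120,-24,0,8.7],[140,-28,0,10.1],[160,-32,0,11.6],[180,-36,0,13],[200,-40,0,14.5],[218,-43,0,15.8],[232,-46,0,16.8],[239,-47.3,0,17.3],[240.6,-47.6,0,17.4],[240.6,-47.6,0,17.4],[240.6,-47.6,0,17.4]]])

```text
time: 6.5
tool_pos: [514.4, 12.0, 207.3]
tcp_rot: [3.142, 0.001, -0.063]
contact_force: [-1.2, 0.2, -1.3]
grip_width: 15.7
```

```bash
python3 go.py 514.5,12.5,108,-0.065;  python3 - <<'E'
from h import *
p,d=bot.capture("top");cv2.imwrite("pics/t2.png",cv2.resize(p[135:235,215:280],None,fx=6,fy=6,interpolation=cv2.INTER_CUBIC))
E
```

```text
t 6.5 pos [514.4  12.  207.3] rpy [ 3.1416e+00  6.0000e-04 -6.3200e-02] F [-1.2  0.2 -1.3] w 15.7
514.5,12.5,108,-0.065 -> [ 3.000e-02 -4.500e-01  9.927e+01  2.000e-02]
```

View pics/t2.png

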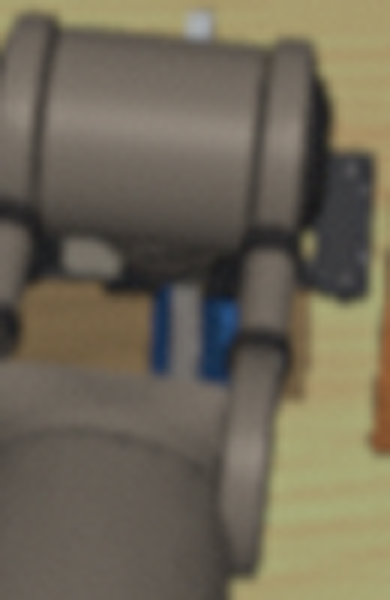

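The arm hides most of the view. The bar's far end shows at (200,20) and the bar lies over the blue rest at (187,330). Lowering it now.

Emit:
carry_out(deltas=[[[0,-0.5,15,0],[0,-0.5,35,0],[0,-0.5,55,0],[0,-0.5,70,0],[0,-0.5,82,0],[0,-0.5,90,0],[0,-0.5,95,0],[0,-0.5,97,0],[0,-0.5,99,0],[0,-0.5,99,0],[0,-0.5,99,0]]])

```text
time: 7.65
tool_pos: [514.8, 13.0, 109.0]
tcp_rot: [-3.142, -0.001, -0.064]
contact_force: [0.2, -0.6, -1.4]
grip_width: 15.5
```

Emit:
carry_out(deltas=[[[0,0,1,0],[0,0,2,0],[0,0,3,0],[0,0,3,0]]])

```text
time: 8.05
tool_pos: [514.6, 13.0, 105.6]
tcp_rot: [-3.142, -0.0, -0.064]
contact_force: [-0.7, -0.2, -2.0]
grip_width: 15.8
```

Emit:
carry_out(deltas=[[[0,0,1,0],[0,0,1,0]]])

```text
time: 8.25
tool_pos: [514.6, 13.0, 105.5]
tcp_rot: [3.142, -0.001, -0.064]
contact_force: [-3.6, 0.5, 9.9]
grip_width: 16.1
```

Emit:
carry_out(deltas=[[[0,0,1,0],[0,0,1,0]]])

```text
time: 8.45
tool_pos: [514.6, 13.0, 105.5]
tcp_rot: [3.142, -0.001, -0.064]
contact_force: [-5.7, 0.7, 17.2]
grip_width: 16.2
```

Contact at TCP z = 105.5 means it is seated. I'll ease off, open and retreat.

Emit:
carry_out(deltas=[[[0,0,-1.5,0],[0,0,-1.5,0],[0,0,-1.5,0],[0,0,-1.5,0],[0,0,-1.5,0],[0,0,-1.5,0]]], fingers=50)

```text
time: 9.05
tool_pos: [514.6, 13.0, 104.9]
tcp_rot: [-3.141, 0.0, -0.064]
contact_force: [0.5, -0.3, -0.1]
grip_width: 50.1
```

Emit:
carry_out(deltas=[[[0,0,-10,0],[0,0,-30,0],[0,0,-60,0],[0,0,-90,0],[0,0,-90,0],[0,0,-90,0]]], fingers=46)

```text
time: 9.65
tool_pos: [514.8, 13.0, 196.1]
tcp_rot: [3.142, -0.002, -0.064]
contact_force: [-0.4, 0.5, -0.5]
grip_width: 46.5
```

```bash
python3 go.py 481,-287.5,170,-0.118 481,-287.5,88,-0.118
```

```text
t 9.65 pos [514.8  13.  196.1] rpy [ 3.1416e+00 -2.0000e-03 -6.3800e-02] F [-0.4  0.5 -0.5] w 46.5
481,-287.5,170,-0.118 -> [-14.55 301.99  26.1    0.62]
481,-287.5,88,-0.118 -> [-14.55 301.99 108.1    0.62]
```

Emit:
carry_out(deltas=[[[-2,30,0,0.1],[-4,80,0,0.2],[-6,130,0,0.3],[-9,180,5,0.4],[-11,225,10,0.5],[-13,265,18,0.6],[-14,290,23,0.6],[-14.5,302,26,0.6],[-14.5,302,26,0.6],[-14.5,302,26,0.6]]])

```text
time: 10.65
tool_pos: [480.8, -286.3, 168.6]
tcp_rot: [-3.14, 0.001, -0.116]
contact_force: [0.2, -0.2, 0.4]
grip_width: 46.4
```

```bash
python3 go.py 481,-287.5,88,-0.118; python3 - <<'E'
from h import *
p,_=bot.capture("scene");t,_=bot.capture("top")
a=cv2.resize(p[170:260,140:310],None,fx=4,fy=4,interpolation=cv2.INTER_CUBIC)
b=cv2.resize(t[140:222,230:375],None,fx=4.69,fy=2.8,interpolation=cv2.INTER_CUBIC)
cv2.imwrite("pics/m3.png",np.vstack([a,b[:230,:680]]))
E
```

```text
t 10.65 pos [ 480.8 -286.3  168.6] rpy [-3.1403e+00  1.2000e-03 -1.1580e-01] F [ 0.2 -0.2  0.4] w 46.4
481,-287.5,88,-0.118 -> [3.800e-01 1.130e+00 8.065e+01 3.000e-02]
```

View pics/m3.png

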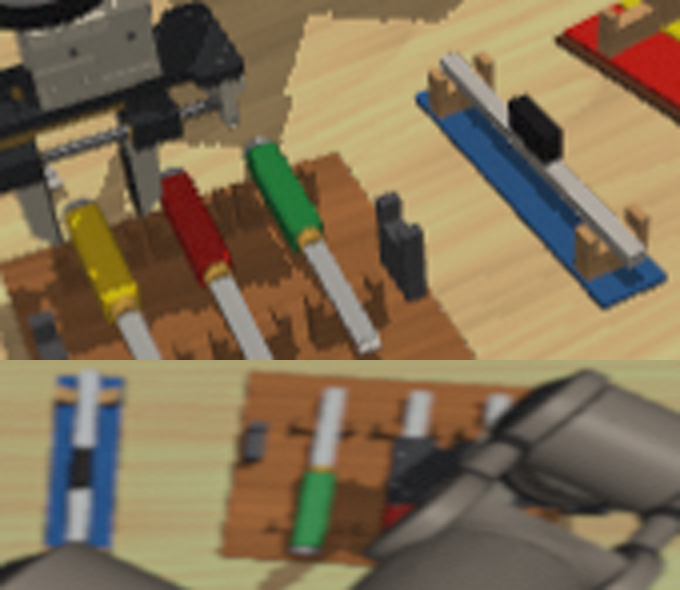

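The bar lies in both notches ((75,460) in the lower picture), and the fingers straddle the yellow handle. Descending.

Emit:
carry_out(deltas=[[[0,1,20,0],[0,1,40,0],[0,1,55,0],[0,1,65,0],[0,1,73,0],[0,1,78,0],[0,1,80,0],[0,1,80,0],[0,1,80,0]]])

```text
time: 11.65
tool_pos: [481.0, -288.7, 89.6]
tcp_rot: [3.141, -0.001, -0.116]
contact_force: [0.3, -0.3, 0.3]
grip_width: 46.0
```

Emit:
carry_out(deltas=[[[0,0,0,0],[0,0,0,0],[0,0,0,0],[0,0,0,0],[0,0,0,0],[0,0,0,0],[0,0,0,0]]], fingers=0)

```text
time: 12.35
tool_pos: [480.8, -288.4, 89.2]
tcp_rot: [-3.141, -0.0, -0.116]
contact_force: [0.4, 2.1, 3.5]
grip_width: 24.0
```

Emit:
carry_out(deltas=[[[0,0,-4,0],[0,0,-10,0],[0,0,-20,0],[0,0,-35,0],[0,0,-55,0],[0,0,-75,0],[0,0,-95,0],[0,0,-105,0],[0,0,-110,0],[0,0,-110,0],[0,0,-110,0]]])

```text
time: 13.45
tool_pos: [480.4, -288.3, 198.3]
tcp_rot: [-3.141, 0.001, -0.116]
contact_force: [1.0, 0.8, -1.3]
grip_width: 23.5
```

```bash
python3 go.py 473.4,235.2,200,0.094
```

```text
t 13.45 pos [ 480.4 -288.3  198.3] rpy [-3.1407e+00  1.2000e-03 -1.1620e-01] F [ 1.   0.8 -1.3] w 23.5
473.4,235.2,200,0.094 -> [ -67.64 -519.12   -1.69   -2.41]
```

Emit:
carry_out(deltas=[[[-1,-8,0,0],[-3,-24,0,-0.1],[-6,-48,0,-0.2],[-10,-80,0,-0.4],[-15,-116,0,-0.5],[-20,-154,0,-0.7],[-25,-194,0,-0.9],[-31,-236,0,-1.1],[-36,-278,0,-1.3],[-41,-318,0,-1.5],[-47,-358,0,-1.7],[-52,-398,0,-1.8],[-57,-436,0,-2],[-61,-468,0,-2.2],[-64,-494,0,-2.3],[-66,-510,0,-2.4],[-67.6,-519,0,-2.4],[-67.6,-519,0,-2.4],[-67.6,-519,0,-2.4]]])

```text
time: 15.35
tool_pos: [473.3, 234.6, 198.9]
tcp_rot: [3.141, 0.001, 0.093]
contact_force: [0.2, -1.0, -0.3]
grip_width: 23.5
```

```bash
python3 go.py 473.4,235.2,100,0.094; cat > sn.py <<'E'
import sys
from h import *
p,_=bot.capture("scene")
k=4;c0,r0=260,130
q=cv2.resize(p[r0:r0+125,c0:c0+180],None,fx=k,fy=k,interpolation=cv2.INTER_CUBIC)
cv2.imwrite(f"pics/{sys.argv[1]}.png",q)
E
python3 sn.py y1
```

```text
t 15.35 pos [473.3 234.6 198.9] rpy [3.1413e+00 6.0000e-04 9.3500e-02] F [ 0.2 -1.  -0.3] w 23.5
473.4,235.2,100,0.094 -> [ 1.900e-01 -6.200e-01  9.893e+01 -1.000e-02]
```

View pics/y1.png

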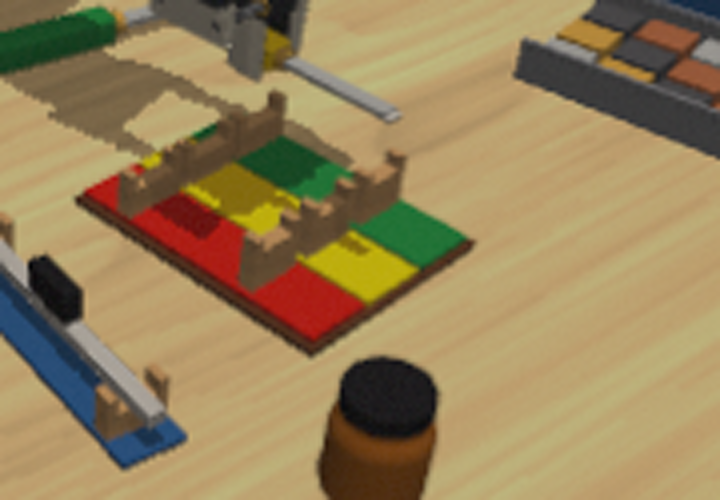

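The chisel is held level, blade at (345,90), above the yellow plate. Lowering.

Emit:
carry_out(deltas=[[[0,-0.6,10,0],[0,-0.6,30,0],[0,-0.6,50,0],[0,-0.6,68,0],[0,-0.6,80,0],[0,-0.6,90,0],[0,-0.6,96,0],[0,-0.6,99,0],[0,-0.6,99,0],[0,-0.6,99,0]]])

```text
time: 16.4
tool_pos: [474.0, 235.6, 100.6]
tcp_rot: [-3.141, -0.001, 0.093]
contact_force: [-0.7, 0.6, -1.7]
grip_width: 23.8
```

Emit:
carry_out(deltas=[[[0,0,1,0],[0,0,2,0],[0,0,2,0]]])

```text
time: 16.7
tool_pos: [473.7, 235.5, 98.2]
tcp_rot: [-3.141, -0.0, 0.093]
contact_force: [0.5, -0.1, -0.7]
grip_width: 23.9
```

Emit:
carry_out(deltas=[[[0,0,1,0],[0,0,1,0]]])

```text
time: 16.9
tool_pos: [473.8, 235.5, 97.3]
tcp_rot: [-3.141, -0.0, 0.093]
contact_force: [-0.9, -0.7, -0.5]
grip_width: 23.7
```

Emit:
carry_out(deltas=[[[0,0,1,0],[0,0,1,0]]])

```text
time: 17.1
tool_pos: [473.8, 235.5, 97.2]
tcp_rot: [-3.141, -0.001, 0.093]
contact_force: [-2.5, -1.6, 9.5]
grip_width: 23.8
```

Emit:
carry_out(deltas=[[[0,0,1,0],[0,0,1,0]]])

```text
time: 17.3
tool_pos: [473.8, 235.5, 97.2]
tcp_rot: [-3.141, -0.001, 0.093]
contact_force: [-4.9, -2.8, 18.6]
grip_width: 23.9
```

It seated at 97.2, close to the 97 I predicted. Release and retreat, then go on to red.

Emit:
carry_out(deltas=[[[0,0,-1.7,0],[0,0,-1.7,0],[0,0,-1.7,0],[0,0,-1.7,0],[0,0,-1.7,0]]], fingers=46)

```text
time: 17.8
tool_pos: [473.6, 235.4, 96.5]
tcp_rot: [3.142, 0.0, 0.093]
contact_force: [0.4, -0.6, 0.2]
grip_width: 45.7
```

Emit:
carry_out(deltas=[[[0,0,-10,0],[0,0,-30,0],[0,0,-60,0],[0,0,-85,0],[0,0,-100,0],[0,0,-100,0],[0,0,-100,0]]])

```text
time: 18.5
tool_pos: [473.5, 235.4, 196.9]
tcp_rot: [-3.141, -0.0, 0.093]
contact_force: [-0.8, 1.1, -1.0]
grip_width: 46.2
```

```bash
python3 go.py 486.3,-225.3,190,-0.118 486.3,-225.3,89,-0.118; python3 sn.py y2
```

```text
t 18.5 pos [473.5 235.4 196.9] rpy [-3.1414e+00 -3.0000e-04  9.3200e-02] F [-0.8  1.1 -1. ] w 46.2
486.3,-225.3,190,-0.118 -> [-30.18 459.88   6.86   2.42]
486.3,-225.3,89,-0.118 -> [-30.18 459.88 107.86   2.42]
```

View pics/y2.png

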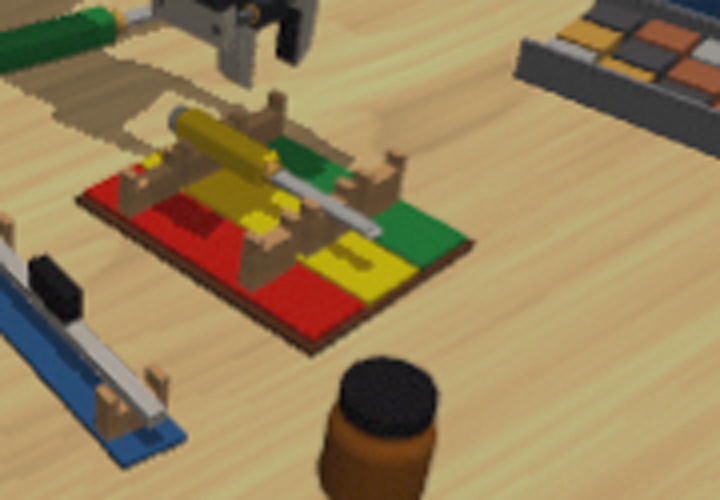

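The yellow chisel lies in both saddles, handle (215,140) and tip (378,232). The same for red.

Emit:
carry_out(deltas=[[[-1,20,0,0.1],[-4,60,0,0.3],[-7,105,0,0.6],[-10,150,0,0.8],[-13,195,0,1.1],[-16,240,0,1.3],[-19,285,0,1.5],[-22,330,0,1.8],[-25,375,0,2],[-27,412,0,2.2],[-29,440,0,2.3],[-30,456,0,2.4],[-30.2,460,5,2.4],[-30.2,460,7,2.4],[-30.2,460,7,2.4]]])

```text
time: 20.05
tool_pos: [486.1, -223.8, 188.9]
tcp_rot: [-3.14, 0.002, -0.115]
contact_force: [-0.7, 0.1, -0.6]
grip_width: 46.0
```

```bash
python3 go.py 486.3,-225.3,89,-0.118
```

```text
t 20.05 pos [ 486.1 -223.8  188.9] rpy [-3.1402e+00  1.9000e-03 -1.1490e-01] F [-0.7  0.1 -0.6] w 46.0
486.3,-225.3,89,-0.118 -> [3.300e-01 1.440e+00 9.993e+01 4.000e-02]
```

Emit:
carry_out(deltas=[[[0.3,0.7,20,0],[0.3,0.7,40,0],[0.3,0.7,60,0],[0.3,0.7,76,0],[0.3,0.7,88,0],[0.3,0.7,95,0],[0.3,0.7,99.5,0],[0.3,0.7,99.5,0],[0.3,0.7,99.5,0]]])

```text
time: 20.95
tool_pos: [487.0, -226.2, 90.8]
tcp_rot: [3.141, -0.001, -0.116]
contact_force: [0.5, 0.0, 0.1]
grip_width: 46.3
```

Emit:
carry_out(deltas=[[[0,0,0,0],[0,0,0,0],[0,0,0,0],[0,0,0,0],[0,0,0,0],[0,0,0,0],[0,0,0,0]]], fingers=0)

```text
time: 21.65
tool_pos: [486.7, -226.1, 90.6]
tcp_rot: [-3.142, -0.0, -0.116]
contact_force: [-1.1, 1.0, 4.9]
grip_width: 24.0
```

Emit:
carry_out(deltas=[[[0,0,-4,0],[0,0,-10,0],[0,0,-20,0],[0,0,-35,0],[0,0,-55,0],[0,0,-75,0],[0,0,-95,0],[0,0,-105,0],[0,0,-110,0],[0,0,-110,0],[0,0,-110,0]]])

```text
time: 22.75
tool_pos: [486.3, -225.9, 199.6]
tcp_rot: [-3.141, 0.001, -0.116]
contact_force: [-0.4, -0.9, -1.0]
grip_width: 23.7
```

```bash
python3 go.py 480.1,172.2,200,0.094
```

```text
t 22.75 pos [ 486.3 -225.9  199.6] rpy [-3.1409e+00  1.2000e-03 -1.1620e-01] F [-0.4 -0.9 -1. ] w 23.7
480.1,172.2,200,0.094 -> [ -52.33 -394.68   -0.44   -2.41]
```

Emit:
carry_out(deltas=[[[-1,-8,0,0],[-3,-24,0,-0.1],[-6,-46,0,-0.3],[-10,-74,0,-0.4],[-14,-106,0,-0.6],[-19,-142,0,-0.9],[-24,-180,0,-1.1],[-29,-218,0,-1.3],[-34,-256,0,-1.6],[-39,-294,0,-1.8],[-44,-328,0,-2],[-47,-356,0,-2.2],[-50,-378,0,-2.3],[-51.5,-390,0,-2.4],[-52.3,-394.7,0,-2.4],[-52.3,-394.7,0,-2.4],[-52.3,-394.7,0,-2.4]]])

```text
time: 24.45
tool_pos: [480.4, 171.3, 200.2]
tcp_rot: [3.141, 0.0, 0.093]
contact_force: [0.6, -0.1, -0.4]
grip_width: 23.9
```

```bash
python3 go.py 480.1,172.2,101,0.094
```

```text
t 24.45 pos [480.4 171.3 200.2] rpy [3.1414e+00 3.0000e-04 9.2600e-02] F [ 0.6 -0.1 -0.4] w 23.9
480.1,172.2,101,0.094 -> [-2.100e-01 -8.800e-01  9.925e+01 -2.000e-02]
```

Emit:
carry_out(deltas=[[[0,-0.5,10,0],[0,-0.5,30,0],[0,-0.5,50,0],[0,-0.5,68,0],[0,-0.5,80,0],[0,-0.5,90,0],[0,-0.5,96,0],[0,-0.5,99,0],[0,-0.5,99,0],[0,-0.5,99,0]]])

```text
time: 25.45
tool_pos: [480.7, 172.6, 101.8]
tcp_rot: [-3.141, -0.001, 0.093]
contact_force: [-0.4, -0.8, -0.8]
grip_width: 23.7
```

Emit:
carry_out(deltas=[[[0,0,1,0],[0,0,2,0],[0,0,2,0]]])

```text
time: 25.75
tool_pos: [480.4, 172.5, 99.4]
tcp_rot: [-3.142, -0.0, 0.093]
contact_force: [0.0, 1.0, 0.1]
grip_width: 23.7
```

Emit:
carry_out(deltas=[[[0,0,1,0],[0,0,1,0]]])

```text
time: 25.95
tool_pos: [480.5, 172.5, 98.6]
tcp_rot: [-3.141, -0.0, 0.093]
contact_force: [-0.3, -0.3, 1.3]
grip_width: 23.7
```

Emit:
carry_out(deltas=[[[0,0,0.7,0],[0,0,0.7,0]]])

```text
time: 26.15
tool_pos: [480.5, 172.5, 98.5]
tcp_rot: [-3.141, -0.001, 0.093]
contact_force: [-3.4, -0.6, 8.7]
grip_width: 24.0
```

Red seated at 98.5, as predicted.

Emit:
carry_out(deltas=[[[0,0,-0.7,0],[0,0,-0.7,0],[0,0,-0.7,0],[0,0,-0.7,0],[0,0,-0.7,0]]], fingers=46)

```text
time: 26.65
tool_pos: [480.4, 172.5, 98.2]
tcp_rot: [-3.142, 0.0, 0.093]
contact_force: [0.1, -0.2, 0.1]
grip_width: 45.9
```

Emit:
carry_out(deltas=[[[0,0,-10,0],[0,0,-30,0],[0,0,-60,0],[0,0,-85,0],[0,0,-100,0],[0,0,-100,0],[0,0,-100,0]]])

```text
time: 27.35
tool_pos: [480.3, 172.5, 198.4]
tcp_rot: [-3.141, -0.0, 0.093]
contact_force: [-0.0, -0.1, -1.0]
grip_width: 45.9
```

```bash
python3 go.py 492.2,-162,190,-0.118; python3 sn.py r2
```

```text
t 27.35 pos [480.3 172.5 198.4] rpy [-3.1415e+00 -5.0000e-04  9.3300e-02] F [-0.  -0.1 -1. ] w 45.9
492.2,-162,190,-0.118 -> [-19.28 334.13   8.42   2.42]
```

View pics/r2.png

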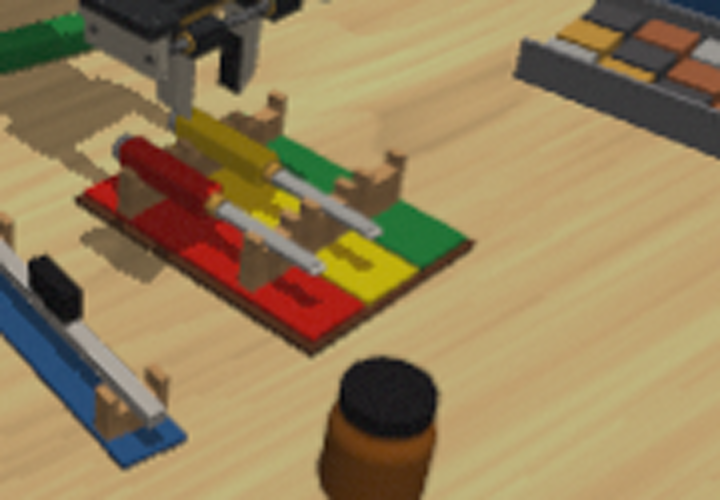

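The red chisel lies in both of its saddles, handle (165,172) and tip (320,268). Now green.

Emit:
carry_out(deltas=[[[-1,18,0,0.1],[-3,50,0,0.3],[-5,90,0,0.6],[-8,135,0,0.9],[-11,180,0,1.2],[-13,225,0,1.6],[-16,265,0,1.9],[-18,300,0,2.2],[-19,322,3,2.4],[-19.3,334,6,2.4],[-19.3,334.5,8,2.4],[-19.3,334.5,8,2.4],[-19.3,334.5,8,2.4]]])

```text
time: 28.7
tool_pos: [492.3, -161.1, 190.0]
tcp_rot: [-3.141, 0.001, -0.115]
contact_force: [-0.3, -0.4, -0.1]
grip_width: 45.7
```

```bash
python3 go.py 492.2,-162,89,-0.118
```

```text
t 28.7 pos [ 492.3 -161.1  190. ] rpy [-3.1409e+00  9.0000e-04 -1.1460e-01] F [-0.3 -0.4 -0.1] w 45.7
492.2,-162,89,-0.118 -> [5.0000e-02 9.3000e-01 1.0103e+02 4.0000e-02]
```

Emit:
carry_out(deltas=[[[0,0.5,20,0],[0,0.5,40,0],[0,0.5,60,0],[0,0.5,76,0],[0,0.5,88,0],[0,0.5,96,0],[0,0.5,101,0],[0,0.5,101,0],[0,0.5,101,0]]])

```text
time: 29.6
tool_pos: [492.6, -162.9, 89.7]
tcp_rot: [3.141, -0.001, -0.116]
contact_force: [0.6, 0.3, 0.4]
grip_width: 46.1
```

Emit:
carry_out(deltas=[[[0,0,0,0],[0,0,0,0],[0,0,0,0],[0,0,0,0],[0,0,0,0],[0,0,0,0],[0,0,0,0]]], fingers=0)

```text
time: 30.3
tool_pos: [492.4, -162.8, 89.6]
tcp_rot: [-3.142, -0.0, -0.116]
contact_force: [-0.5, 1.6, 5.3]
grip_width: 24.2
```

Emit:
carry_out(deltas=[[[0,0,-4,0],[0,0,-10,0],[0,0,-20,0],[0,0,-35,0],[0,0,-55,0],[0,0,-75,0],[0,0,-95,0],[0,0,-105,0],[0,0,-110,0],[0,0,-110,0],[0,0,-110,0]]])

```text
time: 31.4
tool_pos: [491.9, -162.7, 198.6]
tcp_rot: [-3.141, 0.001, -0.116]
contact_force: [-0.3, 0.7, -1.0]
grip_width: 24.1
```

```bash
python3 go.py 467.4,296.2,200,0.094
```

```text
t 31.4 pos [ 491.9 -162.7  198.6] rpy [-3.141e+00  1.300e-03 -1.162e-01] F [-0.3  0.7 -1. ] w 24.1
467.4,296.2,200,0.094 -> [ -77.58 -452.94   -1.44   -2.41]
```

Emit:
carry_out(deltas=[[[-1,-8,0,0],[-4,-24,0,-0.1],[-8,-48,0,-0.3],[-13,-78,0,-0.4],[-19,-112,0,-0.6],[-26,-150,0,-0.8],[-32,-188,0,-1],[-39,-227,0,-1.2],[-46,-266,0,-1.4],[-52,-305,0,-1.6],[-59,-343,0,-1.8],[-65,-379,0,-2],[-70,-410,0,-2.2],[-74,-434,0,-2.3],[-76.5,-447,0,-2.4],[-77.6,-453,0,-2.4],[-77.6,-453,0,-2.4],[-77.6,-453,0,-2.4]]])

```text
time: 33.2
tool_pos: [467.7, 295.3, 199.2]
tcp_rot: [3.141, 0.0, 0.093]
contact_force: [-0.0, 1.0, -1.8]
grip_width: 23.9
```

```bash
python3 go.py 467.4,296.2,100,0.094
```

```text
t 33.2 pos [467.7 295.3 199.2] rpy [3.1412e+00 4.0000e-04 9.2600e-02] F [-0.   1.  -1.8] w 23.9
467.4,296.2,100,0.094 -> [-1.800e-01 -9.100e-01  9.921e+01 -2.000e-02]
```

Emit:
carry_out(deltas=[[[0,-0.5,10,0],[0,-0.5,30,0],[0,-0.5,50,0],[0,-0.5,68,0],[0,-0.5,80,0],[0,-0.5,90,0],[0,-0.5,96,0],[0,-0.5,99,0],[0,-0.5,99,0],[0,-0.5,99,0]]])

```text
time: 34.2
tool_pos: [468.0, 296.7, 100.9]
tcp_rot: [-3.141, -0.001, 0.093]
contact_force: [0.9, -0.4, -2.1]
grip_width: 23.8
```

Emit:
carry_out(deltas=[[[0,0,1,0],[0,0,2,0],[0,0,2,0]]])

```text
time: 34.5
tool_pos: [467.7, 296.6, 98.4]
tcp_rot: [-3.141, -0.0, 0.093]
contact_force: [-0.2, -0.5, -2.0]
grip_width: 23.8
```

Emit:
carry_out(deltas=[[[0,0,1,0],[0,0,1,0]]])

```text
time: 34.7
tool_pos: [467.8, 296.6, 97.6]
tcp_rot: [-3.141, -0.0, 0.093]
contact_force: [-0.1, 0.4, 1.1]
grip_width: 23.8
```

Emit:
carry_out(deltas=[[[0,0,0.7,0],[0,0,0.7,0]]])

```text
time: 34.9
tool_pos: [467.8, 296.7, 97.6]
tcp_rot: [-3.141, -0.001, 0.093]
contact_force: [-2.7, -1.2, 7.8]
grip_width: 23.9
```

Emit:
carry_out(deltas=[[[0,0,-0.7,0],[0,0,-0.7,0],[0,0,-0.7,0],[0,0,-0.7,0],[0,0,-0.7,0]]], fingers=46)

```text
time: 35.4
tool_pos: [467.7, 296.6, 97.2]
tcp_rot: [3.142, 0.0, 0.093]
contact_force: [1.0, 0.2, 0.1]
grip_width: 45.6
```

Emit:
carry_out(deltas=[[[0,0,-10,0],[0,0,-30,0],[0,0,-60,0],[0,0,-85,0],[0,0,-110,0],[-20,-30,-130,0],[-50,-70,-150,0],[-80,-110,-150,0],[-110,-150,-150,0],[-140,-190,-150,0],[-165,-220,-150,0],[-170,-230,-150,0],[-170,-230,-150,0]]])

```text
time: 36.7
tool_pos: [275.8, 510.8, 247.8]
tcp_rot: [-3.141, -0.001, 0.096]
contact_force: [-0.4, -0.6, -0.3]
grip_width: 45.9
```

```bash
python3 go.py; python3 - <<'E'
from h import *
p,_=bot.capture("scene");t,_=bot.capture("top")
a=cv2.resize(p[130:255,250:430],None,fx=2.2,fy=2.2,interpolation=cv2.INTER_CUBIC)
k=5;c0,r0=150,140
b=cv2.resize(t[r0:r0+90,c0:c0+114],None,fx=k,fy=k,interpolation=cv2.INTER_CUBIC)
def ax(o,yaw,xs,z,col):
    P=[[o[0]+x*np.cos(yaw),o[1]+x*np.sin(yaw),z] for x in xs]
    cv2.polylines(b,[((pix("top",P)-[c0,r0]+.5)*k).astype(int)],False,col,1)
for o in((466.5,295.5),(472.6,234.2),(479.3,171)): ax(o,.094,(-81,125),50,(255,0,255))
ax((513.7,11.3),-.065,(-125,125),50,(255,0,255))
q=np.zeros((450,b.shape[1]+a.shape[1]//2*0,3),np.uint8);q=b
h=np.zeros((b.shape[0],200,3),np.uint8);s=cv2.resize(a,(220,int(a.shape[0]*220/a.shape[1])))
q=np.hstack([b,np.vstack([s,np.zeros((b.shape[0]-s.shape[0],220,3),np.uint8)])])
cv2.imwrite("pics/f.png",q);cv2.imwrite("pics/fs.png",cv2.resize(p,(800,600)))
E
```

```text
t 36.7 pos [275.8 510.8 247.8] rpy [-3.1411e+00 -6.0000e-04  9.6400e-02] F [-0.4 -0.6 -0.3] w 45.9
```

View pics/f.png

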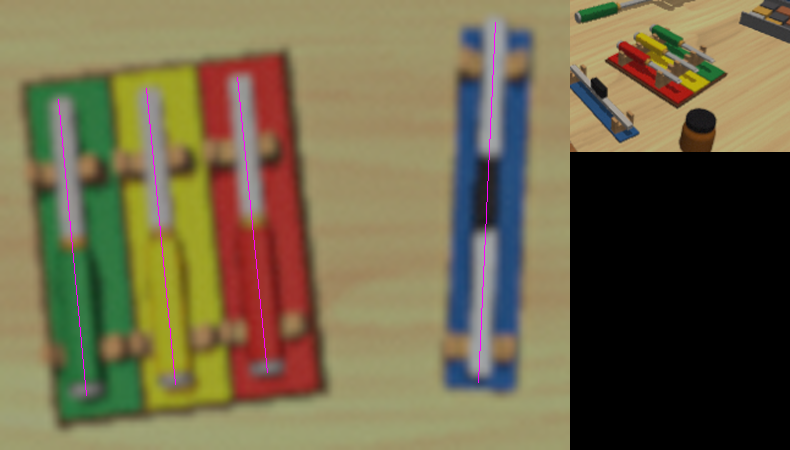

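View pics/fs.png

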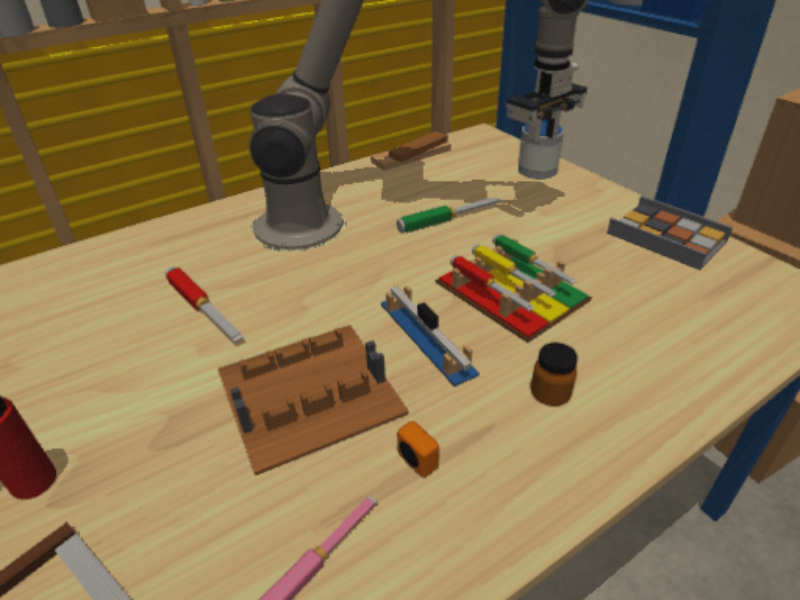

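All three chisels lie in the saddles of their own colour and follow the predicted centrelines (tips about (60,98), (147,90) and (240,77)). The bar is in both notches, the jar and tape have not moved, and the gripper is clear. Handing in.

```bash
python3 -c "
from plant import bot
print(bot.close_job())"
```

```text
the job is handed in; nothing more can be done
None
```

The job is done and handed in at about 37 s of the 120 s allowed; the hand-in reports no verdict.

- **What I did:** I laid the bar in both notches of the blue rest first. Then I moved the yellow, red and green chisels from the tray into the cradles of their own colours. Each was lowered until the wrist force showed it was seated, with 8–19 N at contact.
- **Last checks:** In the final top view the bar and all three chisels lie within a few millimetres of the predicted centrelines. The scene view shows handles in the near saddles, blades in the far ones, and the jar and tape where they were. The gripper stood clear of everything, with contact force near zero.
- **Failed or disagreed:** No check failed. The two cameras differed by about 3 mm on the rest and chisel positions, so I aimed about 1 mm towards the scene camera's reading. That is well inside the 12 mm tolerance.

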